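Clamp a block in the cam clamp

ROBOT

A 6-joint arm with a two-finger parallel gripper is mounted at the origin on a cart in front of the work surface, level with it; the furniture and walls round the work are solid. World frame = base frame: x ahead of the robot, y to its left, z up, the work surface at z = 0. Lengths are in m, angles in rad, forces in N, time in s.
With the tool pointing down it reaches from about 0.375 to 0.975 m from the base axis. Payload 3.8 kg.
Tool frame: the origin (TCP) lies at the very end of the fingers, on their centre line; the grasp point (between the pads) lies 19 mm behind it; z points along the fingers, y is the line along which they close (so a half turn about z gives the same grasp; the last joint's range is limited). The gripper opens to 85 mm and grips with 20 to 120 N. Pads are 22 mm wide; open, the fingers measure 114 mm over their backs; the gripper's body (76 mm by 85 mm) begins 54 mm behind the grasp point. The pads swing forward as they close: fully open they stand 13 mm farther back than shut.
Start: joints at [-1.151, 0.264, 1.604, -0, 1.274, -0.037], TCP at [0.298, -0.606, 0.231] pointing down, gripper open.
Joint ranges: [-2.63, 2.63], [-0.94, 2.18], [0.31, 2.57], [-1.31, 4.45], [0, 2.66], [-2.55, 2.55]. Speed limits (rad/s): [2.57, 2.57, 3.14, 3.14, 3.14, 3.14].

INTERFACE

Orientations are given as a rotation vector (axis times angle).
In Python, from workcell import read_state, read_camera, calibration, finish_job gives the robot as it stands.
- The arm moves only by the tool step_arm, never from a script. Its argument "commands" is a list of rows, each an object of numbers: "fingers": the gripper's target within -1 to 1 (shut at 1, half-way at 0, fully open at -1); "dx", "dy", "dz": the shift along the tool's x, y, z in m; "roll": the turn about the tool's z in degrees. In form: [{"fingers": .., "dx": .., "dy": .., "dz": .., "roll": ..}, ...]. A call has 1 to 8 rows; each row is the pose to reach, as a shift and turn from the pose commanded when the call began, along the tool's axes at that moment; what a row does not reach only later rows make up. A row lasts 1/8 s, in which the tool goes at most 62.5 mm and 10.7 degrees, less where a joint would pass 70% of its speed; a pose out of reach is approached as far as the arm can. A call with a gripper value outside its range is refused whole. The fingers move at their own pace and stop on an object; "squeeze" is the grip in N (left out, the last holds). Time passes only in rows, so rows that repeat a pose let the fingers close. It gives the time, the measured TCP pose, the force, the opening and the grip force at its end, in the units of the state.
- read_state(): the state, without advancing time (a new reading comes with each control period).
- read_camera(name): name is "scene" or "side" or "wrist"; returns (picture, depth): 400x640x3 uint8, blue, green, red; 400x640 float32, m along the optical axis (not along the pixel's ray), 0 where there is no reading.
- calibration(name): a dict with "intrinsics" (3x3 intrinsics, pixels), "k1" (the pictures are not rectified: a ray, as slopes to the right and down, at radius r is drawn at 1 + k1 r^2 times it, then the intrinsics apply), "world_to_cam" (4x4, takes a point from world to camera coordinates). Camera axes: x right, y up, looking along -z (the intrinsics and any distortion apply to the point x, -y, -z); pixel columns grow to the right and rows downward; lengths in m; the calibration is good to about 2 mm. A picture is of the moment at which its call begins: read the wrist's pose just before it. calibration takes no time and is no camera call; for the wrist camera it gives the pose at the moment of the call.
- finish_job(): hands the job in; it is judged then, once.
The state is a dict: "time": time; "q": joint angles; "joint_vel": joint speeds; "joint_torque": joint torques, N m; "tool_pos": TCP position; "tcp_rot": TCP orientation; "wrist_force": force on the tool from outside, world axes, zero at the start; "torque": the same for the moment, N m; "width": opening from 0.0 (shut) to 1.0 (fully open); "grip_force": force on a finger pad.
Only numpy, scipy, OpenCV 4.12 (cv2) and the standard library are available. Lean on these libraries where they do the work, as an engineer would, in place of code of your own. Each camera call takes 0.05 s, during which the arm holds its last target. There are 200 camera calls.

TASK

Clamp the wooden block that stands by itself beside the cam clamp: stand it upright on the clamp's base, midway across, between the sliding jaw and the sprung pad. Then swing the crank anticlockwise (seen from above) until the cam's high point bears on the jaw and squeezes the block into the sprung pad; carry the crank just over the high point, where it comes up solid against its stop and stays by itself, but do not force it against the stop; then let go.

Things in the scene. Friction and masses are not known exactly. Their poses are not given: they have to be found in the camera images.
- cam_clamp: bench clamp fixed to the bench: plywood base 220 x 96 x 18 mm with, in a row, a steel cam under a crank, a sliding jaw, a sprung pad and a fence. Origin: underside of the base, below the cam's upright axle; z up, +x from the cam along the row to jaw, pad, fence. Base x = -47 to 173 mm, y = -48 to 48. The fence (x = 141 to 159 mm) is 49 mm high above the bench
- seat (a point): point on top of the clamp's base (18 mm above the bench) midway between jaw and pad when open, where the block's foot belongs, its thickness along the clamp's x axis; clamp frame x = 101, y = 0 mm. Open gap along x 35 mm. Jaw and pad are 44 mm wide (y), tops at z = 46 mm; nothing else stands beside the gap
- axle (a point): top of the cam's upright axle, 67 mm above the bench: the centre of the knob's circle. The cam below, a disc of radius 24 mm set 7 mm off the axle, starts with its low side to the jaw. Anticlockwise from above it pushes the jaw towards the pad; 0.3 rad past its high point it meets a solid stop, 2.8 to 3.95 rad from the start. Up to there it takes under about 4 N at the knob
- knob (a point): centre of the upright round black crank knob, diameter 19 mm, from 61 to 102 mm above the bench, this point at 82. It goes round the axle in a level circle of radius 60 mm, from the clamp's +y side (0.65 to 2.8 rad from +x) anticlockwise through -x to -y. The crank's flat bar is at 53 to 61 mm. The crank may sit on the cam at any of many angles, so the knob's direction does not show where the high point is
- block_mid (a point): centre (half-way up) of the loose wooden block: 28 mm thick (own x, parallel faces, grip across them), 50 mm wide at the foot (own y, tapering upward), 64 mm high, upright on the bench by itself left of the clamp as the robot sees it. Three similar blocks further back on the left, by the dark abrasive roll, are not part of the job
- jaw_face (a point): middle of the sliding jaw's face towards the pad, 32 mm above the bench; clamp frame x = 83.5 mm when open, 96 mm with the cam's high point on it. A weak spring (1 to 4 N) draws it back against the cam. Let go short of the high point, the springs turn the loaded cam back (close to it, friction may hold it); past it they turn it on to its stop
- pad_face (a point): middle of the sprung pad's face towards the jaw, 32 mm above the bench; clamp frame x = 118.5 mm when free. It gives way towards +x against a spring (3 N to start it, then 1.5 N per mm, at most 9 mm). With the block clamped at the high point it is pushed in about 5 mm
- stop_pin: small upright steel pin, 9 mm in diameter, on the clamp's base beside the cam; origin at its foot (clamp frame x = 0, y = 39 mm, 18 mm above the bench), its top 49 mm above the bench. A lug on top of the cam comes up solid against it 0.3 rad past the high point; a push of 1 N on the knob then presses it with about 1.6 N
There are look-alikes about, which are no part of the job. What is shaped like the part that bears block_mid but purple or turquoise is not meant.

How it is judged:
By the outcome, as a careful person would: the job done as asked, in the order asked, and still so for the second after the job is handed in, with the robot touching nothing.
It also fails if it takes over 69 s, if anything falls off the work surface, if the arm or the gripper's body presses on something with over 40 N, if the wrist force passes 120 N, or if a joint passes its speed limit or range.

## Working session

There is one attempt and no reset: what is moved stays moved. The work goes in short steps, Python scripts to look and compute and a tool call to move; the robot and the scene stay as the last step left them, time stands still between calls to the robot, and variables do not carry over. Pictures are saved under pics/ and viewed, at most 10 in all, crops included, and the job is handed in when it is done.

Besides the shell and the picture viewer there is one more tool, called by a JSON object that holds its "op" and its "data", one argument or row to a line. step_arm: Moves the arm, as the interface text tells. Its arguments: {"type":"object","properties":{"commands":{"type":"array","items":{"type":"object","properties":{"fingers":{"type":"number"},"dx":{"type":"number"},"dy":{"type":"number"},"dz":{"type":"number"},"roll":{"type":"number"}}}},"squeeze":{"type":"number"}},"required":["commands"]}

```bash
ls; mkdir -p pics; cat > h.py <<'E'
import numpy as np, cv2
from workcell import read_state, read_camera, calibration, finish_job
def grab(n):
    c=calibration(n); p,d=read_camera(n); return p,d,c
def slopes(c,u,v):
    K=np.array(c["intrinsics"]); xd=(np.asarray(u,float)-K[0,2])/K[0,0]; yd=(np.asarray(v,float)-K[1,2])/K[1,1]
    x,y=xd,yd
    for _ in range(20):
        s=1+c["k1"]*(x*x+y*y); x,y=xd/s,yd/s
    return x,y
def ray(c,u,v):
    x,y=slopes(c,u,v); T=np.linalg.inv(np.array(c["world_to_cam"]))
    d=np.stack([x,-y,-np.ones_like(x)],-1)@T[:3,:3].T
    return T[:3,3],d
def onplane(c,u,v,z):
    o,d=ray(c,u,v); return o+d*((z-o[2])/d[...,2])[...,None]
def cloud(c,dep):
    v,u=np.mgrid[:400,:640]; o,d=ray(c,u,v); return o+d*dep[...,None]
def proj(c,P):
    K=np.array(c["intrinsics"]);T=np.array(c["world_to_cam"]); q=T[:3,:3]@np.asarray(P)+T[:3,3]
    x,y=q[0]/-q[2],-q[1]/-q[2]; s=1+c["k1"]*(x*x+y*y); return K[0,0]*x*s+K[0,2],K[1,1]*y*s+K[1,2]
E
python3 - <<'E'
from h import *
print(read_state())
for n in("scene","side","wrist"):
    p,d,c=grab(n); cv2.imwrite(f"pics/{n}0.png",p); np.savez(f"{n}0.npz",p=p,d=d)
    print(n,c)
E
```

```text
pics
{'time': 0.0, 'q': array([-1.15087514e+00,  2.64799790e-01,  1.60541467e+00,  5.62414162e-06,
        1.27372438e+00, -3.69020560e-02]), 'joint_vel': array([-0.00053775, -0.00176844,  0.00136084, -0.00045377,  0.00022046,
       -0.0014853 ]), 'joint_torque': array([ 3.86465599e-04, -5.15112376e+01, -3.67314005e+01,  3.48389358e-05,
        1.30702194e-02,  1.86037170e-06]), 'tool_pos': array([ 0.29743023, -0.60508931,  0.22990867]), 'tcp_rot': array([-3.05775300e+00, -7.10828660e-01,  6.92681506e-04]), 'wrist_force': array([ 0.39967623, -0.08910277,  0.41519008]), 'torque': array([0.02291054, 0.00448063, 0.01222481]), 'grip_force': 0.0, 'width': 1.0012058015999865}
scene {'intrinsics': array([[465.34521773,   0.        , 318.71068646],
       [  0.        , 465.34521773, 193.41748688],
       [  0.        ,   0.        ,   1.        ]]), 'k1': -0.0937263606763843, 'world_to_cam': array([[ 0.55430514, -0.83212908, -0.01752145, -0.25487988],
       [ 0.44900998,  0.28124049,  0.84811192, -0.30239815],
       [-0.70081085, -0.47798011,  0.52952731, -0.67699125],
       [ 0.       
[... 372 characters left out ...]
, -5.81906118e-01,  8.13120825e-01,
        -8.86197200e-02],
       [-1.99046653e-02,  8.12877297e-01,  5.82094756e-01,
        -8.91201142e-01],
       [ 0.00000000e+00,  0.00000000e+00,  0.00000000e+00,
         1.00000000e+00]])}
wrist {'intrinsics': array([[330.93276456,   0.        , 322.27668905],
       [  0.        , 330.93276456, 204.40921161],
       [  0.        ,   0.        ,   1.        ]]), 'k1': -0.061278397624436966, 'world_to_cam': array([[ 0.44175864, -0.89713279, -0.00143541, -0.67390593],
       [ 0.85016265,  0.41913986, -0.31866164,  0.04181189],
       [ 0.28648344,  0.1395512 ,  0.94786745, -0.38099839],
       [ 0.        ,  0.        ,  0.        ,  1.        ]])}
```

View pics/scene0.png

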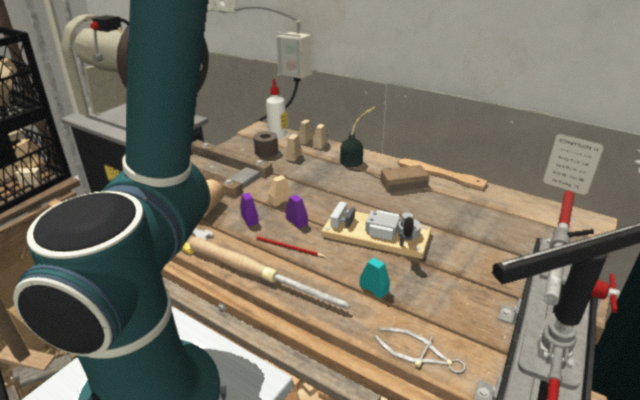

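View pics/side0.png

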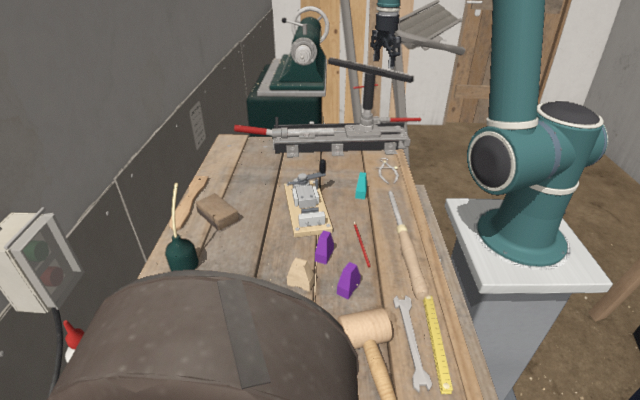

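The scene view shows the clamp at about (375,230), with the knob at (407,225), and the loose pale block at (278,190). In the side view the clamp is at (307,205) and the block at (299,275). The purple and turquoise look-alikes are decoys.

```bash
python3 - <<'E'
from h import *
M=np.zeros((560,760,3),np.uint8)
for k,n in enumerate(("scene","side")):
    f=np.load(f"{n}0.npz"); c=calibration(n); P=cloud(c,f["d"]); p=f["p"]
    for (u,v) in ([(278,190),(407,225),(340,213),(380,222),(425,245)] if k==0 else [(299,275),(322,165),(310,190),(313,217)]):
        print(n,(u,v),P[v,u].round(3),p[v,u])
    # top view
    ok=(f["d"]>0)&(P[...,2]>-.02)&(P[...,2]<.13)
    Q=P[ok];o=np.argsort(Q[:,2]);Q=Q[o];C=p[ok][o]
    r=((.85-Q[:,0])*1000).astype(int); cc=((.3-Q[:,1])*1000).astype(int)
    m=(r>=0)&(r<480)&(cc>=0)&(cc<750)
    I=np.zeros((480,750,3),np.uint8)
    for rr,c2,col in zip(r[m],cc[m],C[m]): I[rr-1:rr+2,c2-1:c2+2]=col
    cv2.imwrite(f"pics/top_{n}.png",I)
E
```

```text
scene (278, 190) [0.522 0.156 0.038] [103 137 163]
scene (407, 225) [ 0.49  -0.185  0.087] [30 35 38]
scene (340, 213) [ 0.508 -0.024  0.046] [170 180 178]
scene (380, 222) [ 0.526 -0.111  0.044] [196 203 203]
scene (425, 245) [ 0.54  -0.209  0.015] [118 164 193]
side (299, 275) [0.538 0.175 0.037] [170 201 224]
side (322, 165) [ 0.499 -0.176  0.087] [42 38 39]
side (310, 190) [ 0.529 -0.118  0.045] [181 183 185]
side (313, 217) [ 0.517 -0.005  0.044] [199 203 204]
```

```bash
python3 - <<'E'
import cv2,numpy as np
a=cv2.imread("pics/top_scene.png")[100:380,50:650];b=cv2.imread("pics/top_side.png")[100:380,50:650]
cv2.imwrite("pics/tops.png",np.vstack([a,b]))
E
```

```text
(no output)
```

View pics/tops.png

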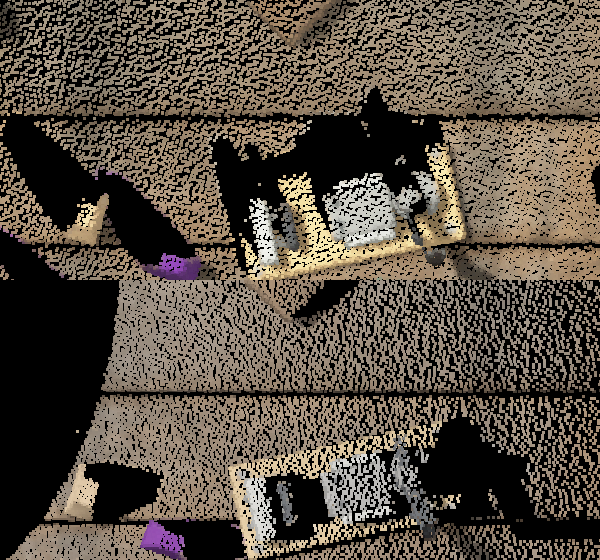

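```bash
python3 - <<'E'
from h import *
for n in("scene","side"):
    f=np.load(f"{n}0.npz"); c=calibration(n); P=cloud(c,f["d"])
    if n=="side":
        for (u,v) in [(370,72),(412,79),(330,62),(368,105),(360,130),(385,40)]: print((u,v),P[v,u].round(3))
    else:
        for (u,v) in [(500,270),(630,228),(570,200),(610,290),(575,160),(590,280)]: print((u,v),P[v,u].round(3))
    ok=(f["d"]>0)&(P[...,0]>.2)&(P[...,0]<.9)&(P[...,1]<-.28)&(P[...,1]>-.7)&(P[...,2]>.03)
    Q=P[ok]
    for y in np.arange(-.7,-.28,.06):
        r=[]
        for x in np.arange(.2,.8,.08):
            m=(abs(Q[:,0]-x-.04)<.04)&(abs(Q[:,1]-y-.03)<.03); r.append(round(float(Q[m,2].max()),2) if m.any() else 0)
        print(round(y,2),r)
E
```

```text
(500, 270) [ 0.235 -0.399  0.264]
(630, 228) [ 0.394 -0.522  0.27 ]
(570, 200) [ 0.764 -0.44   0.081]
(610, 290) [ 0.355 -0.524  0.196]
(575, 160) [ 0.914 -0.423  0.105]
(590, 280) [ 0.339 -0.496  0.213]
-0.7 [0, 0, 0, 0, 0, 0, 0, 0]
-0.64 [0, 0, 0, 0, 0.04, 0, 0, 0]
-0.58 [0, 0.2, 0.27, 0.05, 0.29, 0, 0, 0]
-0.52 [0.1, 0.27, 0.27, 0.07, 0.29, 0.09, 0, 0]
-0.46 [0.27, 0.27, 0.05, 0.07, 0.07, 0.07, 0.08, 0.09]
-0.4 [0.27, 0, 0, 0, 0, 0, 0, 0]
-0.34 [0, 0, 0, 0, 0, 0, 0, 0]
(370, 72) [ 0.356 -0.475  0.252]
(412, 79) [ 0.239 -0.396  0.257]
(330, 62) [ 0.481 -0.575  0.255]
(368, 105) [ 0.355 -0.472  0.145]
(360, 130) [ 0.375 -0.479  0.052]
(385, 40) [ 0.303 -0.576  0.328]
-0.7 [0, 0.34, 0, 0.19, 0.36, 0.38, 0.17, 0.12]
-0.64 [0.45, 0.45, 0, 0.27, 0.33, 0.32, 0.16, 0.12]
-0.58 [0.45, 0.45, 0.27, 0.27, 0.31, 0.05, 0, 0]
-0.52 [0.09, 0.27, 0.27, 0.07, 0.29, 0.09, 0, 0]
-0.46 [0.27, 0.27, 0.05, 0.07, 0.07, 0.08, 0.08, 0.09]
-0.4 [0.27, 0, 0, 0, 0, 0, 0, 0]
-0.34 [0, 0, 0, 0, 0, 0, 0, 0]
```

{"op": "step_arm", "data": {
  "commands": [
    {"fingers":-1,"dz":-0.05},
    {"fingers":-1,"dz":-0.1},
    {"fingers":-1,"dz":-0.145},
    {"fingers":-1,"dz":-0.145,"dx":0.045,"dy":-0.038},
    {"fingers":-1,"dz":-0.145,"dx":0.09,"dy":-0.077},
    {"fingers":-1,"dz":-0.145,"dx":0.135,"dy":-0.115},
    {"fingers":-1,"dz":-0.145,"dx":0.18,"dy":-0.154},
    {"fingers":-1,"dz":-0.145,"dx":0.225,"dy":-0.192}
  ]
}}

```text
invalid input
```

{"op": "step_arm", "data": {
  "commands": [
    {"fingers":-1,"dx":0.045,"dy":-0.038},
    {"fingers":-1,"dx":0.09,"dy":-0.077,"roll":3},
    {"fingers":-1,"dx":0.135,"dy":-0.115,"dz":0.03,"roll":6},
    {"fingers":-1,"dx":0.18,"dy":-0.154,"dz":0.06,"roll":9},
    {"fingers":-1,"dx":0.225,"dy":-0.192,"dz":0.09,"roll":13},
    {"fingers":-1,"dx":0.278,"dy":-0.235,"dz":0.12,"roll":16.7},
    {"fingers":-1,"dx":0.278,"dy":-0.235,"dz":0.145,"roll":16.7},
    {"fingers":-1,"dx":0.278,"dy":-0.235,"dz":0.145,"roll":16.7}
  ]
}}

```text
invalid input
```

```bash
python3 - <<'E'
from h import *
s=read_state(); print(s["time"],s["tool_pos"],s["tcp_rot"],s["q"])
p,d,c=grab("wrist"); cv2.imwrite("pics/w1.png",p); np.savez("w1.npz",p=p,d=d,T=c["world_to_cam"])
E
```

```text
0.15 [ 0.29749629 -0.60526613  0.23020613] [-3.05826956e+00 -7.11026237e-01  5.65700345e-04] [-1.15087979e+00  2.64619206e-01  1.60508905e+00 -2.03648309e-05
  1.27367733e+00 -3.69471476e-02]
```

View pics/w1.png

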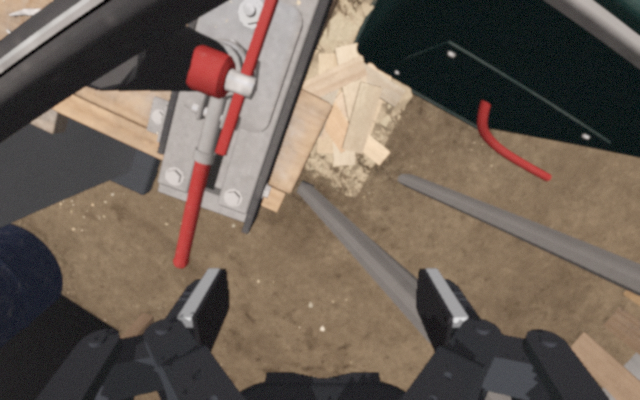

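The picture shows that the arm hasn't moved: it is still beside the vice, with the fingers at (205,300) and (440,300). The calls were refused, so I'll resend with all the fields filled in.

{"op": "step_arm", "data": {
  "commands": [
    {"fingers":-1,"dx":0,"dy":0,"dz":-0.05,"roll":0},
    {"fingers":-1,"dx":0,"dy":0,"dz":-0.1,"roll":0},
    {"fingers":-1,"dx":0,"dy":0,"dz":-0.145,"roll":0},
    {"fingers":-1,"dx":0.045,"dy":-0.038,"dz":-0.145,"roll":0},
    {"fingers":-1,"dx":0.09,"dy":-0.077,"dz":-0.145,"roll":0},
    {"fingers":-1,"dx":0.135,"dy":-0.115,"dz":-0.145,"roll":0},
    {"fingers":-1,"dx":0.18,"dy":-0.154,"dz":-0.145,"roll":0},
    {"fingers":-1,"dx":0.225,"dy":-0.192,"dz":-0.145,"roll":0}
  ],
  "squeeze": 30
}}

```text
time: 1.2
tool_pos: [0.4153, -0.3323, 0.3762]
tcp_rot: [3.06, 0.711, 0.0]
wrist_force: [0.7, -0.1, 0.3]
width: 1.002
grip_force: 0.0
```

{"op": "step_arm", "data": {
  "commands": [
    {"fingers":-1,"dx":0.045,"dy":-0.038,"dz":0,"roll":0},
    {"fingers":-1,"dx":0.09,"dy":-0.077,"dz":0,"roll":3},
    {"fingers":-1,"dx":0.135,"dy":-0.115,"dz":0.03,"roll":6},
    {"fingers":-1,"dx":0.18,"dy":-0.154,"dz":0.06,"roll":9},
    {"fingers":-1,"dx":0.225,"dy":-0.192,"dz":0.09,"roll":13},
    {"fingers":-1,"dx":0.278,"dy":-0.235,"dz":0.12,"roll":16.7},
    {"fingers":-1,"dx":0.278,"dy":-0.235,"dz":0.145,"roll":16.7},
    {"fingers":-1,"dx":0.278,"dy":-0.235,"dz":0.145,"roll":16.7}
  ],
  "squeeze": 30
}}

```text
time: 2.2
tool_pos: [0.5586, 0.0009, 0.2274]
tcp_rot: [-3.129, -0.264, 0.012]
wrist_force: [0.3, -0.2, 0.9]
width: 0.998
grip_force: 0.0
```

```bash
python3 - <<'E'
from h import *
s=read_state(); print(s["time"],s["tool_pos"],s["tcp_rot"],s["q"])
p,d,c=grab("wrist"); cv2.imwrite("pics/w2.png",p); np.savez("w2.npz",p=p,d=d,T=c["world_to_cam"])
E
```

```text
2.2 [0.55856025 0.00094107 0.22742057] [-3.12946463 -0.26404186  0.01170535] [-4.29300561e-02  5.18609801e-02  1.85492681e+00  3.60403592e-05
  1.24232406e+00  1.35950753e+00]
```

View pics/w2.png

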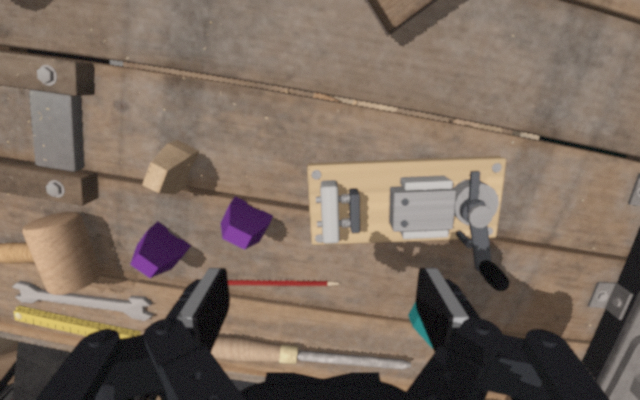

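The wrist view shows the base with its corners near (307,167), (506,158), (500,238) and (313,244). The knob is at (492,275), the axle at (477,208), the pad at (353,210) and the jaw at (420,208). The loose block is at (168,168).

```bash
cat > meas.py <<'E'
from h import *
def rect(c,mask,z):
    cs,_=cv2.findContours(mask.astype(np.uint8),cv2.RETR_EXTERNAL,cv2.CHAIN_APPROX_NONE)
    k=max(cs,key=cv2.contourArea)[:,0]; W=onplane(c,k[:,0],k[:,1],z)[:,:2]
    r=cv2.minAreaRect((W*1000).astype(np.float32)); return r,k.mean(0)
E
python3 - <<'E'
from meas import *
f=np.load("w2.npz"); c=dict(calibration("wrist")); c["world_to_cam"]=f["T"]
p=f["p"]; P=cloud(c,f["d"]); Z=P[...,2]; X=P[...,0];Y=P[...,1]
hsv=cv2.cvtColor(p,cv2.COLOR_BGR2HSV)
for q in [(320,175),(495,170),(375,220),(168,168),(180,150),(158,172),(100,130)]: print(q,hsv[q[1],q[0]],P[q[1],q[0]].round(3))
pale=(hsv[...,1]>70)&(hsv[...,2]>135)&(abs(hsv[...,0].astype(int)-18)<8)
box=np.zeros(Z.shape,bool); box[140:260,295:520]=1
# base: everything within hull
r,_=rect(c,cv2.morphologyEx((pale&box).astype(np.uint8),cv2.MORPH_CLOSE,np.ones((15,15))),.018); print("base",r, cv2.boxPoints(r))
# block: top
box=np.zeros(Z.shape,bool); box[125:210,120:215]=1
m=box&(Z>.01); print("blk pts",m.sum(),Z[m].max(),np.percentile(Z[m],95))
t=box&(Z>.058); 
W=np.stack([X[t],Y[t]],1)*1000; print("top",t.sum(),cv2.minAreaRect(W.astype(np.float32)),W.mean(0),Z[t].mean())
print("img top rect",rect(c,t,.064))
# others by depth
for nm,b,z0,z1 in [("fence",(170,250,310,345),.042,.06),("pad",(180,240,345,365),.038,.06),("jaw",(170,245,385,456),.04,.053),("knob",(240,310,450,530),.09,.11)]:
    m=np.zeros(Z.shape,bool); m[b[0]:b[1],b[2]:b[3]]=1; m&=(Z>z0)&(Z<z1)
    print(nm,m.sum(),cv2.minAreaRect((np.stack([X[m],Y[m]],1)*1000).astype(np.float32)),np.median(Z[m]))
print("axle",P[208,477],P[205,478])
E
```

```text
(320, 175) [ 14  32 176] [0.555 0.003 0.021]
(495, 170) [  5   9 165] [ 0.593 -0.185  0.021]
(375, 220) [ 17  76 207] [ 0.513 -0.068  0.019]
(168, 168) [ 16  80 146] [0.547 0.151 0.061]
(180, 150) [ 15  74 145] [0.558 0.153 0.027]
(158, 172) [ 16  66 209] [0.543 0.158 0.065]
(100, 130) [ 14  71 155] [ 0.56   0.258 -0.   ]
base ((538.0194091796875, -94.21865844726562), (140.9084014892578, 247.33285522460938), 10.370844841003418) [[ 446.45392    14.744383]
 [ 490.97845  -228.54785 ]
 [ 629.5849   -203.1817  ]
 [ 585.06036    40.110535]]
blk pts 1845 0.37025817936309113 0.06510164819038892
top 627 ((589.3531494140625, 99.06449127197266), (29.435226440429688, 194.75392150878906), 39.96841812133789) [543.0744184  153.59110964] 0.07859747128811409
img top rect (((538.2369384765625, 160.34547424316406), (21.03200912475586, 30.38568878173828), 71.26351165771484), array([157.02197802, 175.93406593]))
fence 982 ((520.6555786132812, -13.184564590454102), (63.77903366088867, 17.958362579345703), 12.17697525024414) 0.04863922713262253
pad 426 ((525.401123046875, -36.18842315673828), (44.0500602722168, 14.434353828430176), 11.538939476013184) 0.04646865498428854
jaw 3311 ((541.5280151367188, -111.54447937011719), (64.52738952636719, 68.1456298828125), 12.07126235961914) 0.04648286599321977
knob 311 ((499.27410888671875, -183.35009765625), (14.338811874389648, 17.93705177307129), 45.968055725097656) 0.09917602143666882
axle [ 0.55995299 -0.15276579  0.06790341] [ 0.56231956 -0.15448561  0.06479013]
```

```bash
python3 - <<'E'
from meas import *
f=np.load("w2.npz"); c=dict(calibration("wrist")); c["world_to_cam"]=f["T"]
p=f["p"]; P=cloud(c,f["d"]); Z=P[...,2]
hsv=cv2.cvtColor(p,cv2.COLOR_BGR2HSV)
box=np.zeros(Z.shape,bool); box[140:262,295:520]=1
m=box&(Z>.010)&(Z<.12); m=cv2.morphologyEx(m.astype(np.uint8),cv2.MORPH_OPEN,np.ones((3,3)))
# far edge (row min per column), left/near edges -> line fits on z=.018 (sub-pixel by depth mask)
def line(u,v):
    W=onplane(c,np.array(u,float),np.array(v,float),.018)[:,:2].astype(np.float32)
    return cv2.fitLine(W,cv2.DIST_HUBER,0,.001,.001).ravel()
L={}
us=range(325,495); L["far"]=line(us,[m[:,u].argmax()-.5 for u in us])
us=range(325,440); L["near"]=line(us,[399-m[::-1,u].argmax()+.5 for u in us])
vs=range(180,232); L["left"]=line([m[v].argmax()-.5 for v in vs],vs)
vs=range(172,225); L["right"]=line([639-m[v,::-1].argmax()+.5 for v in vs],vs)
for k,l in L.items(): print(k,l.round(4),np.degrees(np.arctan2(l[1],l[0]))%180)
def X(a,b):
    A=np.array([a[:2],-b[:2]]).T; t=np.linalg.solve(A,b[2:]-a[2:]); return a[2:]+t[0]*a[:2]
cs=[X(L[a],L[b]) for a,b in(("far","right"),("far","left"),("near","left"),("near","right"))]
cs=np.array(cs); print(cs.round(4), [np.linalg.norm(cs[i]-cs[i-1]).round(4) for i in range(4)])
xa=(cs[1]-cs[0])+(cs[2]-cs[3]); xa/=np.linalg.norm(xa); ya=np.array([-xa[1],xa[0]]); ctr=cs.mean(0)
ax=ctr-.063*xa; print("xa",xa,np.degrees(np.arctan2(xa[1],xa[0])),"axle",ax,"seat",ax+.101*xa)
for nm,q in(("fence",(.5207,-.0132)),("pad",(.5254,-.0362)),("knob",(.4993,-.18335))): w=np.array(q)-ax; print(nm,w@xa,w@ya,np.hypot(*w))
# block: low silhouettes: top face bright
b=np.zeros(Z.shape,bool); b[125:210,120:215]=1
for z0,z1 in((.058,.07),(.01,.07)):
    t=b&(Z>z0)&(Z<z1); t=cv2.morphologyEx(t.astype(np.uint8),cv2.MORPH_OPEN,np.ones((3,3)));cs_,_=cv2.findContours(t,0,1);k=max(cs_,key=cv2.contourArea);print(cv2.minAreaRect(k), cv2.approxPolyDP(k,4,True)[:,0].tolist())
cv2.imwrite("pics/blk.png",cv2.resize(p[120:215,110:230],None,fx=5,fy=5,interpolation=cv2.INTER_CUBIC))
E
```

```text
far [ 0.2089 -0.9779  0.5937 -0.1193] 102.05858
near [ 0.2076 -0.9782  0.4872 -0.085 ] 101.98191
left [0.9762 0.2168 0.5195 0.0099] 12.5202055
right [ 0.9748  0.2231  0.5627 -0.2044] 12.893597
[[ 0.6096 -0.1936]
 [ 0.564   0.0198]
 [ 0.4694 -0.0012]
 [ 0.5148 -0.2153]] [np.float32(0.0972), np.float32(0.2183), np.float32(0.0969), np.float32(0.2189)]
xa [-0.20825619  0.9780743 ] 102.02018 axle [ 0.55254906 -0.1592126 ] seat [ 0.5315152  -0.06042709]
fence 0.14944394199216113 0.0007427236089008443 0.14944578770543074
pad 0.12596942874157177 0.0009356665977734467 0.12597290370633213
knob -0.012518719870212231 0.05710830377726731 0.058464319987005166
((156.3668670654297, 175.8195343017578), (21.615386962890625, 29.384618759155273), 22.61986541748047) [[152, 161], [143, 185], [161, 192], [170, 167]]
((168.819580078125, 168.03094482421875), (38.481624603271484, 53.40721130371094), 23.96249008178711) [[169, 142], [150, 163], [143, 185], [176, 193], [195, 152]]
```

View pics/blk.png

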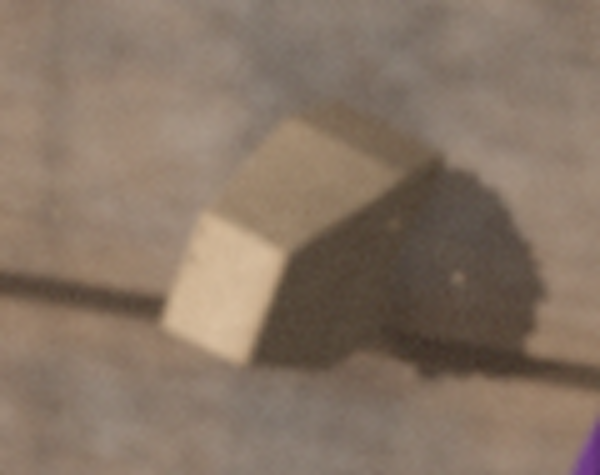

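The crop shows the block's top face as a quad; in the full picture its corners are (142.6,185.2), (160,192.6), (168,170) and (151,162.4). The slope toward the far side is its tapering end, so its thickness runs along the short edges.

```bash
python3 - <<'E'
from meas import *
f=np.load("w2.npz"); c=dict(calibration("wrist")); c["world_to_cam"]=f["T"]
a=np.array([(142.6,185.2),(160,192.6),(168,170),(151,162.4)])
W=onplane(c,a[:,0],a[:,1],.064)[:,:2]; print(W.round(4),W.mean(0))
for i in range(4):
    e=W[(i+1)%4]-W[i]; print(np.linalg.norm(e).round(4),np.degrees(np.arctan2(e[1],e[0]))%180)
# foot corner far-right (198,152)
for u,v in((198,152),(177,140)): print("foot",onplane(c,np.array(u),np.array(v),0.))
for u,v in((170,144),(189,156)): print("shoulder",[onplane(c,np.array(u),np.array(v),z)[:2].round(4) for z in(.02,.03)])
# scene cam check
g=np.load("scene0.npz"); cs=calibration("scene"); P=cloud(cs,g["d"]);Z=P[...,2]
b=np.zeros(Z.shape,bool); b[165:215,255:300]=1; t=b&(Z>.055)&(Z<.068); print("scene top",t.sum(),P[t].mean(0))
g=np.load("side0.npz"); cs=calibration("side"); P=cloud(cs,g["d"]);Z=P[...,2]
b=np.zeros(Z.shape,bool); b[255:300,280:318]=1; t=b&(Z>.06)&(Z<.068); print("side top",t.sum(),P[t].mean(0), cv2.minAreaRect((P[t][:,:2]*1000).astype(np.float32)))
E
```

```text
[[0.5266 0.1742]
 [0.5219 0.1567]
 [0.5461 0.1492]
 [0.5509 0.1659]] [0.53636397 0.16149214]
0.0181 74.81416976438065
0.0254 162.78228332200223
0.0173 73.97316528906686
0.0257 161.17073646960907
foot [0.55310816 0.14335875 0.        ]
foot [0.56289598 0.16787121 0.        ]
shoulder [array([0.5616, 0.167 ]), array([0.5639, 0.1627])]
shoulder [array([0.5519, 0.1459]), array([0.5544, 0.1422])]
scene top 158 [0.50710401 0.11892829 0.06049252]
side top 88 [0.53739856 0.16383872 0.06139832] ((537.5852661132812, 164.0595703125), (19.235992431640625, 26.33855438232422), 76.11641693115234)
```

{"op": "step_arm", "data": {
  "commands": [
    {"fingers":-1,"dx":-0.026,"dy":-0.054,"dz":0,"roll":0},
    {"fingers":-1,"dx":-0.052,"dy":-0.107,"dz":0.01,"roll":0},
    {"fingers":-1,"dx":-0.078,"dy":-0.161,"dz":0.02,"roll":0},
    {"fingers":-1,"dx":-0.078,"dy":-0.161,"dz":0.02,"roll":0},
    {"fingers":-1,"dx":-0.078,"dy":-0.161,"dz":0.02,"roll":0}
  ],
  "squeeze": 30
}}

```text
time: 2.88
tool_pos: [0.4586, 0.1446, 0.2132]
tcp_rot: [3.131, 0.259, 0.006]
wrist_force: [0.2, -0.8, 1.0]
width: 1.0
grip_force: 0.0
```

```bash
python3 - <<'E'
from meas import *
s=read_state(); print(s["time"],s["tool_pos"],s["tcp_rot"],s["q"])
p,d,c=grab("wrist"); np.savez("w3.npz",p=p,d=d,T=c["world_to_cam"])
u,v=map(int,proj(c,(.536,.161,.032))); print(u,v)
u0,v0=max(u-50,0),max(v-45,0)
a=cv2.resize(p[v0:v0+90,u0:u0+100],None,fx=4.5,fy=4.5,interpolation=cv2.INTER_CUBIC)
g=np.load("scene0.npz")["p"][165:215,250:310]; g=cv2.resize(g,None,fx=5.5,fy=8.1,interpolation=cv2.INTER_CUBIC)
cv2.imwrite("pics/blk2.png",np.hstack([a,cv2.resize(g,(330,405))])); print(u0,v0)
E
```

```text
2.875 [0.45861791 0.14456427 0.21318496] [3.13061698 0.25916121 0.00554342] [ 2.54176623e-01 -9.88004667e-02  2.02894023e+00 -9.20735469e-04
  1.20802025e+00  1.66010930e+00]
318 98
268 53
```

View pics/blk2.png

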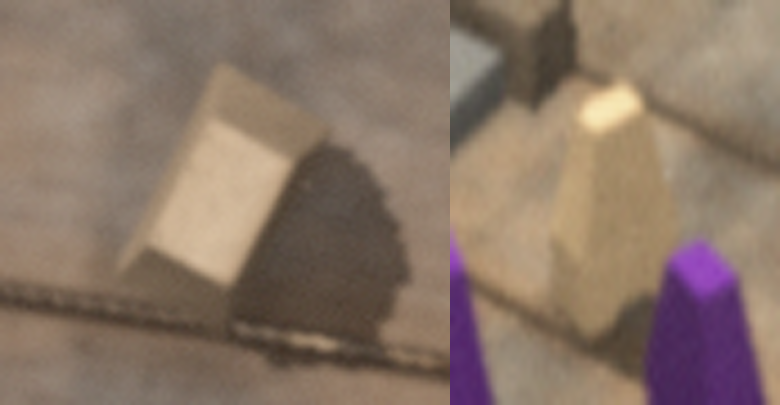

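The top view (left) shows the top face as a quad at (210,120), (290,160), (222,285), (150,245) in the crop. The foot corners are near (222,65), (328,130), (232,310) and (118,270). I'll check the profile of the faces against the depth points.

```bash
python3 - <<'E'
from meas import *
f=np.load("w3.npz"); c=dict(calibration("wrist")); c["world_to_cam"]=f["T"]
k=lambda a,z:onplane(c,np.array([q[0] for q in a])/4.5+268-.4,np.array([q[1] for q in a])/4.5+53-.4,z)[:,:2]
top=k([(210,120),(290,160),(222,285),(150,245)],.064); ft=k([(222,65),(328,130),(232,310),(118,270)],0.)
for nm,W in(("top",top),("foot",ft)):
    print(nm,W.round(4).tolist(),W.mean(0).round(4))
    print([(np.linalg.norm(e).round(4),(np.degrees(np.arctan2(e[1],e[0]))%180).round(1)) for e in (W[(i+1)%4]-W[i] for i in range(4))])
th=np.radians(68); tx=np.array([np.cos(th),np.sin(th)]); ty=np.array([-tx[1],tx[0]]); C=np.array([.5365,.1615])
for n in("w2","w3","scene0","side0"):
    g=np.load(n+".npz"); 
    if n[0]=="w": cc=c.copy(); cc["world_to_cam"]=g["T"]
    else: cc=calibration(n[:-1])
    P=cloud(cc,g["d"]).reshape(-1,3); Q=P[:,:2]-C; a,b=Q@tx,Q@ty
    m=(abs(a)<.03)&(abs(b)<.035)&(P[:,2]>.006)&(P[:,2]<.07)
    for z in np.arange(.008,.066,.01):
        q=m&(abs(P[:,2]-z-.004)<.005); w=q&(abs(b)<.008); w2=q&(abs(a)<.006)
        if q.sum()>5: print(n,round(z+.004,3),w.sum(),(a[w]*1000).round(0)[[a[w].argmin(),a[w].argmax()]] if w.any() else "",(b[w2]*1000).round(0)[[b[w2].argmin(),b[w2].argmax()]] if w2.any() else "")
E
```

```text
top [[0.5508, 0.1668], [0.5462, 0.1509], [0.5216, 0.1598], [0.5266, 0.1744]] [0.5363 0.163 ]
[(np.float64(0.0165), np.float64(74.0)), (np.float64(0.0262), np.float64(160.2)), (np.float64(0.0155), np.float64(70.9)), (np.float64(0.0253), np.float64(162.4))]
foot [[0.5653, 0.1678], [0.5556, 0.1419], [0.5125, 0.1568], [0.5171, 0.1844]] [0.5376 0.1627]
[(np.float64(0.0277), np.float64(69.4)), (np.float64(0.0456), np.float64(160.9)), (np.float64(0.028), np.float64(80.4)), (np.float64(0.051), np.float64(161.0))]
w2 0.012 34 [-13. -12.] [-24. -23.]
w2 0.022 35 [-13. -12.] [-24. -22.]
w2 0.032 47 [-13. -11.] [-24. -20.]
w2 0.042 63 [-12. -10.] [-21. -16.]
w2 0.052 64 [-11.  -8.] [-18. -13.]
w2 0.062 333 [-10.  10.] [-15.  14.]
w3 0.022 0  [-24.  26.]
w3 0.032 34 [-13.  15.] [-24.  25.]
w3 0.042 37 [-11.  13.] [-21.  22.]
w3 0.052 43 [-10.  12.] [-18.  19.]
w3 0.062 436 [-9. 11.] [-15.  15.]
scene0 0.012 19 [-15.  -9.] [26. 28.]
scene0 0.022 25 [-14.  -7.] [25. 29.]
scene0 0.032 24 [-15.  -7.] [22. 28.]
scene0 0.042 21 [-11.  -6.] [-14.  23.]
scene0 0.052 22 [-11.  -6.] [ 2. 19.]
scene0 0.062 40 [-11.  12.] [-12.  16.]
side0 0.012 22 [13. 17.] [24. 25.]
side0 0.022 25 [12. 16.] [23. 25.]
side0 0.032 28 [11. 16.] [20. 24.]
side0 0.042 28 [11. 14.] [16. 20.]
side0 0.052 27 [10. 13.] [14. 18.]
side0 0.062 68 [-7. 13.] [-13.  14.]
```

```bash
python3 - <<'E'
from meas import *
c=dict(calibration("wrist"))
C=np.array([.5368,.1625]); th=np.radians(71.4); tx=np.array([np.cos(th),np.sin(th)]); ty=np.array([-tx[1],tx[0]])
for n in("w2","w3","scene0","side0"):
    g=np.load(n+".npz"); cc=dict(c,world_to_cam=g["T"]) if n[0]=="w" else calibration(n[:-1])
    P=cloud(cc,g["d"]); h=cv2.cvtColor(g["p"],cv2.COLOR_BGR2HSV)
    m=(abs(h[...,0].astype(int)-138)<12)&(h[...,1]>120)&(P[...,2]>.004)&(P[...,2]<.07)
    Q=P[m][:,:2]; a=(Q-C)@tx; b=(Q-C)@ty
    print(n,m.sum(),"within finger corridor:",(((abs(a)<.03)&(abs(b)<.075)).sum()))
    k=b>.0
    for s in (Q[:,1]>.115,Q[:,1]<.115): 
        if s.sum(): print("  ",Q[s].min(0).round(3),Q[s].max(0).round(3))
    P2=P.reshape(-1,3);a=(P2[:,:2]-C)@tx;b=(P2[:,:2]-C)@ty
    o=(abs(a)<.018)&(abs(b)>.036)&(abs(b)<.07)&(P2[:,2]>.012)&(P2[:,2]<.2); print("  corridor pts >12mm:",o.sum(),(b[o].mean() if o.any() else ""))
s=read_state(); print(s["tool_pos"],s["tcp_rot"]); from scipy.spatial.transform import Rotation as R
M=R.from_rotvec(s["tcp_rot"]).as_matrix(); d=np.array([.5368,.1625,.12])-s["tool_pos"]; print("tool delta",(M.T@d).round(4),"psi",np.degrees(np.arctan2(M[1,0],M[0,0])))
E
```

```text
w2 3319 within finger corridor: 0
   [0.418 0.146] [0.46  0.197]
   [0.473 0.051] [0.508 0.101]
  corridor pts >12mm: 0 
w3 2866 within finger corridor: 0
   [0.421 0.148] [0.461 0.2  ]
   [0.476 0.057] [0.508 0.106]
  corridor pts >12mm: 0 
scene0 800 within finger corridor: 0
   [0.409 0.148] [0.445 0.192]
   [0.464 0.051] [0.495 0.102]
  corridor pts >12mm: 0 
side0 916 within finger corridor: 0
   [0.415 0.162] [0.461 0.205]
   [0.471 0.067] [0.508 0.108]
  corridor pts >12mm: 0 
[0.45893469 0.14425035 0.2130209 ] [3.13087507 0.25740254 0.00513652]
tool delta [ 0.0795 -0.0053  0.0933] psi 9.399957103373444
```

{"op": "step_arm", "data": {
  "commands": [
    {"fingers":-1,"dx":0.02,"dy":-0.001,"dz":0,"roll":-10},
    {"fingers":-1,"dx":0.04,"dy":-0.003,"dz":0.02,"roll":-20},
    {"fingers":-1,"dx":0.06,"dy":-0.005,"dz":0.04,"roll":-30},
    {"fingers":-1,"dx":0.0795,"dy":-0.005,"dz":0.06,"roll":-40},
    {"fingers":-1,"dx":0.0795,"dy":-0.005,"dz":0.08,"roll":-50},
    {"fingers":-1,"dx":0.0795,"dy":-0.005,"dz":0.093,"roll":-60},
    {"fingers":-1,"dx":0.0795,"dy":-0.005,"dz":0.093,"roll":-62},
    {"fingers":-1,"dx":0.0795,"dy":-0.005,"dz":0.093,"roll":-62}
  ],
  "squeeze": 30
}}

```text
time: 3.92
tool_pos: [0.5363, 0.1624, 0.1192]
tcp_rot: [2.553, 1.829, 0.002]
wrist_force: [0.7, 0.7, -0.2]
width: 0.999
grip_force: 0.0
```

```bash
cat > to.py <<'E'
import sys; from h import *; from scipy.spatial.transform import Rotation as R
s=read_state(); M=R.from_rotvec(s["tcp_rot"]).as_matrix(); t=np.array([float(a) for a in sys.argv[1:4]])
psi=np.degrees(np.arctan2(M[1,0],M[0,0])); print("t",s["time"],"pos",s["tool_pos"].round(4),"psi",psi.round(2),"tilt z",M[:,2].round(3),"q",s["q"].round(2),"F",s["wrist_force"].round(1),"w",s["width"],s["grip_force"])
print("delta",(M.T@(t-s["tool_pos"])).round(4),"roll",(psi-float(sys.argv[4])).round(2))
E
python3 to.py .5368 .1625 .004 71.4
```

```text
t 3.925 pos [0.5363 0.1624 0.1192] psi 71.25 tilt z [ 0.001  0.    -1.   ] q [ 0.25  0.14  1.96 -0.    1.03  0.58] F [ 0.7  0.7 -0.2] w 0.9985296541130403 0.0
delta [0.0002 0.0003 0.1152] roll -0.15
```

{"op": "step_arm", "data": {
  "commands": [
    {"fingers":-1,"dx":0,"dy":0,"dz":0.03,"roll":0},
    {"fingers":-1,"dx":0,"dy":0,"dz":0.06,"roll":0},
    {"fingers":-1,"dx":0,"dy":0,"dz":0.09,"roll":0},
    {"fingers":-1,"dx":0,"dy":0,"dz":0.113,"roll":0},
    {"fingers":-1,"dx":0,"dy":0,"dz":0.113,"roll":0},
    {"fingers":0,"dx":0,"dy":0,"dz":0.113,"roll":0},
    {"fingers":0.6,"dx":0,"dy":0,"dz":0.113,"roll":0},
    {"fingers":1,"dx":0,"dy":0,"dz":0.113,"roll":0}
  ],
  "squeeze": 30
}}

```text
time: 4.92
tool_pos: [0.5367, 0.1637, 0.0072]
tcp_rot: [2.549, 1.834, 0.005]
wrist_force: [0.1, -0.7, 4.8]
width: 0.575
grip_force: 32.5
```

{"op": "step_arm", "data": {
  "commands": [
    {"fingers":1,"dx":0,"dy":0,"dz":0,"roll":0},
    {"fingers":1,"dx":0,"dy":0,"dz":0,"roll":0},
    {"fingers":1,"dx":0,"dy":0,"dz":0,"roll":0},
    {"fingers":1,"dx":0,"dy":0,"dz":0,"roll":0}
  ],
  "squeeze": 30
}}

```text
time: 5.42
tool_pos: [0.5367, 0.1637, 0.0072]
tcp_rot: [2.549, 1.834, 0.005]
wrist_force: [-0.1, -0.4, 6.3]
width: 0.574
grip_force: 32.7
```

```bash
python3 to.py .5315 -.0604 .106 102
```

```text
t 5.425 pos [0.5367 0.1637 0.0072] psi 71.46 tilt z [ 0.003  0.001 -1.   ] q [ 0.25  0.29  2.03 -0.    0.82  0.58] F [-0.1 -0.4  6.3] w 0.5738403099964903 32.71391866263002
delta [-0.2139  0.0666 -0.099 ] roll -30.54
```

{"op": "step_arm", "data": {
  "commands": [
    {"fingers":1,"dx":0,"dy":0,"dz":-0.04,"roll":0},
    {"fingers":1,"dx":0,"dy":0,"dz":-0.09,"roll":0},
    {"fingers":1,"dx":-0.04,"dy":0.013,"dz":-0.1,"roll":-6},
    {"fingers":1,"dx":-0.085,"dy":0.027,"dz":-0.1,"roll":-12},
    {"fingers":1,"dx":-0.13,"dy":0.041,"dz":-0.1,"roll":-18},
    {"fingers":1,"dx":-0.175,"dy":0.055,"dz":-0.1,"roll":-24},
    {"fingers":1,"dx":-0.2139,"dy":0.0666,"dz":-0.1,"roll":-30.5},
    {"fingers":1,"dx":-0.2139,"dy":0.0666,"dz":-0.1,"roll":-30.5}
  ],
  "squeeze": 30
}}

```text
time: 6.42
tool_pos: [0.5299, -0.063, 0.1055]
tcp_rot: [1.982, 2.437, -0.0]
wrist_force: [0.6, 0.5, -0.2]
width: 0.574
grip_force: 31.9
```

```bash
python3 to.py .5315 -.0604 .026 102
python3 - <<'E'
from meas import *
s=read_state(); xa=np.array([np.cos(np.radians(102)),np.sin(np.radians(102))]); ya=np.array([-xa[1],xa[0]]); A=np.array([.5525,-.1592])
for n in("scene","side","wrist"):
    p,d,c=grab(n); np.savez(n+"4.npz",p=p,d=d,T=c["world_to_cam"]); P=cloud(c,d).reshape(-1,3); h=cv2.cvtColor(p,cv2.COLOR_BGR2HSV).reshape(-1,3)
    Q=P[:,:2]-A; a,b=Q@xa,Q@ya
    # pale wood between fingers
    m=(abs(a-.101)<.03)&(abs(b)<.04)&(P[:,2]>.085)&(P[:,2]<.17)&(h[:,1]>50)&(abs(h[:,0].astype(int)-16)<7)
    print(n,m.sum(), "z",(np.percentile(P[m,2],[2,98]).round(4) if m.any() else ""))
    for z in np.arange(.085,.165,.01):
        w=m&(abs(P[:,2]-z)<.005)
        if w.sum()>8: print("  z",z.round(3),w.sum(),"x",np.percentile(a[w]*1000,[3,97]).round(1),"y",np.percentile(b[w]*1000,[3,97]).round(1))
E
```

```text
t 6.425 pos [ 0.5299 -0.063   0.1055] psi 101.75 tilt z [ 0. -0. -1.] q [-0.16  0.11  2.03 -0.    1.   -0.37] F [ 0.6  0.5 -0.2] w 0.5742505851688272 31.858186894096434
delta [0.0023 0.002  0.0795] roll -0.25
scene 296 z [0.0973 0.1608]
  z 0.095 22 x [ 85.  112.2] y [-13.6  27.6]
  z 0.105 55 x [ 84.5 110. ] y [-17.1  32.3]
  z 0.115 39 x [84.5 98.1] y [-16.5  37.4]
  z 0.125 44 x [84.6 98.8] y [-18.4  37.6]
  z 0.135 46 x [85.6 99.7] y [-26.3  39.1]
  z 0.145 38 x [87.2 90.8] y [-27.3  22.8]
  z 0.155 42 x [86.1 92.5] y [-33.8  35.4]
side 509 z [0.0997 0.1608]
  z 0.095 13 x [111.  114.1] y [-22.8  22.6]
  z 0.105 71 x [109.7 115.2] y [-22.6  23.2]
  z 0.115 78 x [109.9 115.4] y [-24.3  23.7]
  z 0.125 88 x [ 94.3 114.4] y [-23.3  24.8]
  z 0.135 82 x [ 90.3 113.7] y [-20.7  25. ]
  z 0.145 73 x [ 90.4 111.8] y [-18.6  17.8]
  z 0.155 80 x [ 92.2 110.9] y [-15.8  12.8]
wrist 13859 z [0.1044 0.1632]
  z 0.095 23 x [113.1 113.6] y [-23.3  22.9]
  z 0.105 821 x [113.2 114.2] y [-22.4  24.9]
  z 0.115 1154 x [113.  114.3] y [-22.9  25.3]
  z 0.125 1848 x [ 93.4 114.2] y [-23.1  25.8]
  z 0.135 2099 x [ 91.8 113.3] y [-21.5  23.3]
  z 0.145 2228 x [ 92.7 112.3] y [-17.9  20.2]
  z 0.155 2306 x [ 95.7 111.1] y [-14.6  16.7]
```

{"op": "step_arm", "data": {
  "commands": [
    {"fingers":1,"dx":0,"dy":0,"dz":0.015,"roll":0},
    {"fingers":1,"dx":0,"dy":0,"dz":0.03,"roll":0},
    {"fingers":1,"dx":0,"dy":0,"dz":0.03,"roll":0},
    {"fingers":1,"dx":0,"dy":0,"dz":0.03,"roll":0}
  ],
  "squeeze": 30
}}

```text
time: 7.08
tool_pos: [0.5299, -0.0603, 0.0747]
tcp_rot: [-1.977, -2.441, 0.001]
wrist_force: [0.2, 0.2, -0.0]
width: 0.578
grip_force: 31.8
```

```bash
python3 to.py .5315 -.0604 .026 102
python3 - <<'E'
from meas import *
s=read_state(); xa=np.array([np.cos(np.radians(102)),np.sin(np.radians(102))]); ya=np.array([-xa[1],xa[0]]); A=np.array([.5525,-.1592])
w=s["tool_pos"][:2]-A; print("tcp clamp",w@xa,w@ya)
for n in ("wrist","side"):
    p,d,c=grab(n); P=cloud(c,d).reshape(-1,3); h=cv2.cvtColor(p,cv2.COLOR_BGR2HSV).reshape(-1,3)
    Q=P[:,:2]-A; a,b=Q@xa,Q@ya; zf=s["tool_pos"][2]-.007
    m=(abs(a-.112)<.008)&(abs(b)<.015)&(P[:,2]>zf+.004)&(P[:,2]<zf+.03)&(h[:,1]>50); print(n,"+x face",m.sum(),np.median(a[m]))
    for lo,hi in((.045,.055),):
        t=(P[:,2]>.043)&(P[:,2]<.053)&(abs(b)<.045)
        for nm,a0,a1 in(("fence",.135,.165),("pad",.115,.135)):
            q=t&(a>a0)&(a<a1); print("  ",nm,q.sum(),np.percentile(a[q]*1000,[3,50,97]).round(1),np.percentile(b[q]*1000,[3,97]).round(1)) if q.any() else 0
    cv2.imwrite(f"pics/{n}5.png",p)
E
```

```text
t 7.075 pos [ 0.5299 -0.0603  0.0747] psi 102.0 tilt z [-0.001  0.    -1.   ] q [-0.16  0.15  2.05  0.    0.94 -0.37] F [ 0.2  0.2 -0. ] w 0.577545519435243 31.8268642493058
delta [-0.0004  0.0016  0.0487] roll -0.0
tcp clamp 0.10141397786894171 0.0015536734720488466
wrist +x face 1826 0.11405868247253824
   fence 4159 [142.  150.9 158.8] [-28.2  30.6]
   pad 1422 [119.1 124.3 128.4] [-19.3  21.3]
side +x face 108 0.11411123231855638
   fence 131 [142.6 152.8 160.3] [-28.9  29.4]
   pad 29 [120.2 124.2 129.9] [-19.4  19.6]
```

View pics/wrist5.png

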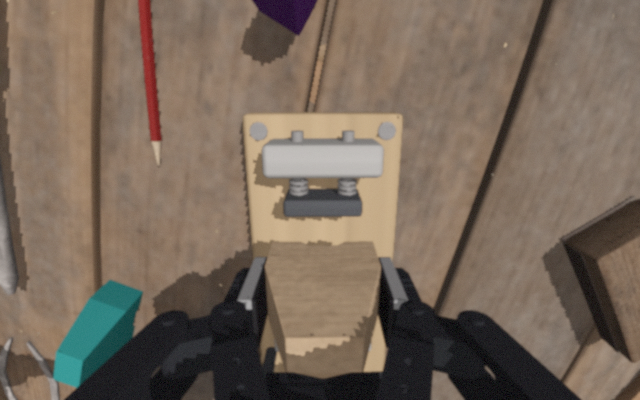

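The wrist view shows the block held between the fingers at columns 265–380, centred on the fence (264–383). The pad at (323,203) lies ahead and there is clear space below. I'll lower it onto the seat, shifted 1 mm in +x.

{"op": "step_arm", "data": {
  "commands": [
    {"fingers":1,"dx":0.0012,"dy":0.0005,"dz":0.01,"roll":0},
    {"fingers":1,"dx":0.0012,"dy":0.0005,"dz":0.02,"roll":0},
    {"fingers":1,"dx":0.0012,"dy":0.0005,"dz":0.03,"roll":0},
    {"fingers":1,"dx":0.0012,"dy":0.0005,"dz":0.04,"roll":0},
    {"fingers":1,"dx":0.0012,"dy":0.0005,"dz":0.046,"roll":0},
    {"fingers":1,"dx":0.0012,"dy":0.0005,"dz":0.0485,"roll":0},
    {"fingers":1,"dx":0.0012,"dy":0.0005,"dz":0.0485,"roll":0}
  ],
  "squeeze": 30
}}

```text
time: 8.05
tool_pos: [0.5304, -0.0594, 0.0267]
tcp_rot: [-1.978, -2.441, 0.0]
wrist_force: [-0.7, 0.8, -1.1]
width: 0.576
grip_force: 31.9
```

{"op": "step_arm", "data": {
  "commands": [
    {"fingers":1,"dx":0,"dy":0,"dz":0.001,"roll":0},
    {"fingers":1,"dx":0,"dy":0,"dz":0.001,"roll":0}
  ],
  "squeeze": 30
}}

```text
time: 8.3
tool_pos: [0.5306, -0.0595, 0.0261]
tcp_rot: [1.977, 2.441, 0.0]
wrist_force: [0.2, 0.7, -1.3]
width: 0.576
grip_force: 31.9
```

{"op": "step_arm", "data": {
  "commands": [
    {"fingers":1,"dx":0,"dy":0,"dz":0.001,"roll":0},
    {"fingers":1,"dx":0,"dy":0,"dz":0.0015,"roll":0},
    {"fingers":1,"dx":0,"dy":0,"dz":0.0015,"roll":0}
  ],
  "squeeze": 30
}}

```text
time: 8.68
tool_pos: [0.5308, -0.0595, 0.0253]
tcp_rot: [1.977, 2.441, 0.0]
wrist_force: [-3.1, 0.2, 6.1]
width: 0.574
grip_force: 32.5
```

{"op": "step_arm", "data": {
  "commands": [
    {"fingers":-0.25,"dx":0,"dy":0,"dz":0,"roll":0},
    {"fingers":-0.5,"dx":0,"dy":0,"dz":0,"roll":0},
    {"fingers":-0.9,"dx":0,"dy":0,"dz":0,"roll":0},
    {"fingers":-0.9,"dx":0,"dy":0,"dz":0,"roll":0},
    {"fingers":-0.9,"dx":0,"dy":0,"dz":-0.03,"roll":0},
    {"fingers":-0.9,"dx":0,"dy":0,"dz":-0.07,"roll":0},
    {"fingers":-0.9,"dx":0,"dy":0,"dz":-0.11,"roll":0},
    {"fingers":-0.9,"dx":0,"dy":0,"dz":-0.13,"roll":0}
  ],
  "squeeze": 30
}}

```text
time: 9.68
tool_pos: [0.5318, -0.0596, 0.1571]
tcp_rot: [1.975, 2.438, 0.003]
wrist_force: [0.2, -1.1, 0.2]
width: 0.947
grip_force: 0.0
```

```bash
python3 to.py .5525 -.1592 .15 12
python3 - <<'E'
from meas import *
s=read_state(); xa=np.array([np.cos(np.radians(102)),np.sin(np.radians(102))]); ya=np.array([-xa[1],xa[0]]); A=np.array([.5525,-.1592])
for n in ("wrist","side","scene"):
    p,d,c=grab(n); P=cloud(c,d).reshape(-1,3); h=cv2.cvtColor(p,cv2.COLOR_BGR2HSV).reshape(-1,3)
    Q=P[:,:2]-A; a,b=Q@xa,Q@ya
    for z in (.025,.035,.045,.06,.07,.08):
        m=(abs(a-.101)<.018)&(abs(b)<.035)&(abs(P[:,2]-z)<.004)&(h[:,1]>50); 
        if m.sum()>8: print(n,z,m.sum(),np.percentile(a[m]*1000,[3,97]).round(1),np.percentile(b[m]*1000,[3,97]).round(1))
    k=(a<.03)&(a>-.08)&(b>.02)&(b<.08)&(P[:,2]>.095)&(P[:,2]<.108); print(n,"knob top",k.sum(),[np.percentile(v[k]*1000,[5,50,95]).round(1) for v in(a,b)] if k.any() else "")
    cv2.imwrite(f"pics/{n}6.png",p); np.savez(n+"6.npz",p=p,d=d,T=c["world_to_cam"])
E
```

```text
t 9.675 pos [ 0.5318 -0.0596  0.1571] psi 101.98 tilt z [ 0.004 -0.001 -1.   ] q [-0.16  0.06  1.98 -0.    1.1  -0.37] F [ 0.2 -1.1  0.2] w 0.947320888828021 0.0
delta [-0.1017 -0.0005  0.0072] roll 89.98
wrist 0.025 10 [114.4 114.9] [-24.7  11.8]
wrist 0.035 133 [114.4 115. ] [-22.8  23.6]
wrist 0.045 299 [ 90.2 118.2] [-24.4  24.6]
wrist 0.06 360 [ 92.2 113.3] [-20.9  20.6]
wrist 0.07 333 [ 93.1 112. ] [-17.5  17.1]
wrist 0.08 1070 [ 92.9 110.4] [-13.7  13.3]
wrist knob top 364 [array([-16.9, -10. ,  -5.6]), array([52. , 58.4, 65.6])]
side 0.045 64 [ 92.5 117.2] [-25.1  20.8]
side 0.06 46 [ 96.5 114.2] [-20.4  17.6]
side 0.07 43 [ 96.1 113.8] [-17.7  13.6]
side 0.08 56 [ 94.6 111.9] [-14.   10.9]
side knob top 18 [array([-16.5,  -9.5,  -5.8]), array([53.2, 58. , 64.4])]
scene 0.025 45 [ 87.8 115.8] [14. 28.]
scene 0.035 65 [ 87.7 115. ] [-16.8  28.2]
scene 0.045 66 [ 87.8 114.5] [-14.8  26.5]
scene 0.06 62 [ 90.  112.2] [-13.8  22.2]
scene 0.07 51 [ 91.6 111. ] [-10.3  19.6]
scene 0.08 74 [ 92.9 110.2] [-10.4  16.3]
scene knob top 38 [array([-19.6, -13.8,  -7.2]), array([57.3, 63.3, 66.7])]
```

```bash
python3 to.py .4970 -.1821 .13 12
```

```text
t 9.825 pos [ 0.5314 -0.0596  0.1555] psi 101.97 tilt z [ 0.003 -0.    -1.   ] q [-0.16  0.06  1.99 -0.    1.09 -0.37] F [-0.  -0.6 -1. ] w 0.9482390277454146 0.0
delta [-0.1127 -0.0591  0.0254] roll 89.97
```

{"op": "step_arm", "data": {
  "commands": [
    {"fingers":-0.5,"dx":-0.015,"dy":-0.008,"dz":0,"roll":10.5},
    {"fingers":0,"dx":-0.03,"dy":-0.016,"dz":0,"roll":21},
    {"fingers":0,"dx":-0.045,"dy":-0.024,"dz":0,"roll":31.5},
    {"fingers":0,"dx":-0.06,"dy":-0.032,"dz":0,"roll":42},
    {"fingers":0,"dx":-0.075,"dy":-0.04,"dz":0,"roll":52},
    {"fingers":0,"dx":-0.09,"dy":-0.048,"dz":0,"roll":62},
    {"fingers":0,"dx":-0.105,"dy":-0.055,"dz":0,"roll":72},
    {"fingers":0,"dx":-0.1127,"dy":-0.059,"dz":0.01,"roll":82}
  ],
  "squeeze": 20
}}

```text
time: 10.82
tool_pos: [0.4953, -0.1824, 0.1428]
tcp_rot: [-3.095, -0.535, 0.002]
wrist_force: [-0.6, -1.2, -0.1]
width: 0.5
grip_force: 0.0
```

{"op": "step_arm", "data": {
  "commands": [
    {"fingers":0,"dx":0,"dy":0,"dz":0,"roll":8},
    {"fingers":0,"dx":0,"dy":0,"dz":0,"roll":8},
    {"fingers":0,"dx":0,"dy":0,"dz":0,"roll":8}
  ],
  "squeeze": 20
}}

```text
time: 11.2
tool_pos: [0.4955, -0.1816, 0.1433]
tcp_rot: [-3.123, -0.331, 0.002]
wrist_force: [-0.9, 0.3, -0.2]
width: 0.498
grip_force: 0.0
```

```bash
python3 to.py .4970 -.1821 .068 12
python3 - <<'E'
from meas import *
s=read_state(); xa=np.array([np.cos(np.radians(102)),np.sin(np.radians(102))]); ya=np.array([-xa[1],xa[0]]); A=np.array([.5525,-.1592])
w=s["tool_pos"][:2]-A; print("tcp clamp",w@xa,w@ya)
for n in ("wrist",):
    p,d,c=grab(n); P=cloud(c,d).reshape(-1,3)
    Q=P[:,:2]-A; a,b=Q@xa,Q@ya
    k=(a<.03)&(a>-.08)&(b>.02)&(b<.08)&(P[:,2]>.095)&(P[:,2]<.108); print(n,"knob top",k.sum(),[np.percentile(v[k]*1000,[5,50,95]).round(1) for v in(a,b)] if k.any() else "")
    m=(abs(a-.101)<.018)&(abs(b)<.035)&(P[:,2]>.078)&(P[:,2]<.086);print("block top",m.sum(),np.percentile(a[m]*1000,[3,97]).round(1),np.percentile(b[m]*1000,[3,97]).round(1)) if m.any() else 0
E
```

```text
t 11.2 pos [ 0.4955 -0.1816  0.1433] psi 12.11 tilt z [-0.002  0.001 -1.   ] q [-0.4   0.06  2.01  0.    1.07  0.96] F [-0.9  0.3 -0.2] w 0.4976940785073736 0.0
delta [0.0015 0.0009 0.0753] roll 0.11
tcp clamp -0.010071870329671495 0.06041033059816901
wrist knob top 569 [array([-20.7, -14. ,  -7.3]), array([51.7, 57.1, 64.3])]
block top 1408 [ 91.6 109. ] [-13.4  12.4]
```

{"op": "step_arm", "data": {
  "commands": [
    {"fingers":0,"dx":0.002,"dy":0.0025,"dz":0.02,"roll":0},
    {"fingers":0,"dx":0.002,"dy":0.0025,"dz":0.04,"roll":0},
    {"fingers":0,"dx":0.002,"dy":0.0025,"dz":0.06,"roll":0},
    {"fingers":0,"dx":0.002,"dy":0.0025,"dz":0.074,"roll":0},
    {"fingers":0.2,"dx":0.002,"dy":0.0025,"dz":0.074,"roll":0},
    {"fingers":0.35,"dx":0.002,"dy":0.0025,"dz":0.074,"roll":0},
    {"fingers":0.35,"dx":0.002,"dy":0.0025,"dz":0.074,"roll":0}
  ],
  "squeeze": 20
}}

```text
time: 12.12
tool_pos: [0.4994, -0.1843, 0.0713]
tcp_rot: [3.124, 0.328, 0.003]
wrist_force: [0.5, 0.6, -0.4]
width: 0.324
grip_force: 0.0
```

```bash
cat > arc.py <<'E'
# usage: arc.py total_deg nrows [rate] : rows moving TCP along the 60 mm circle from the present angle, anticlockwise
import sys; from h import *; from scipy.spatial.transform import Rotation as R
s=read_state(); M=R.from_rotvec(s["tcp_rot"]).as_matrix(); A=np.array([.5525,-.1592]); w=s["tool_pos"][:2]-A
ph=np.degrees(np.arctan2(w[1],w[0]))%360; psi=np.degrees(np.arctan2(M[1,0],M[0,0])); rate=float(sys.argv[3]) if len(sys.argv)>3 else .9
t=np.radians(ph); tan=np.array([-np.sin(t),np.cos(t)]); rad=np.array([np.cos(t),np.sin(t)])
F=s["wrist_force"][:2]; print("t",round(s["time"],2),"r",np.hypot(*w).round(4),"phi",ph.round(1),"clamp",round(ph-102,1),"psi",psi.round(1),"offs",((psi-ph+180+180)%360-180).round(1),"z",s["tool_pos"][2].round(4),"Ftan",(F@tan).round(2),"Frad",(F@rad).round(2),"w",s["width"].round(3),"q6",s["q"][5].round(2))
N=int(sys.argv[2])
for i in range(1,N+1):
    a=np.radians(ph+float(sys.argv[1])*i/N); g=np.append(A+.06*np.array([np.cos(a),np.sin(a)]),.068)
    d=M.T@(g-s["tool_pos"]); print("dx %.4f dy %.4f dz %.4f roll %.1f"%(*d,-rate*float(sys.argv[1])*i/N))
E
python3 arc.py 72 8
```

```text
Traceback (most recent call last):
  File "arc.py", line 6, in <module>
    F=s["wrist_force"][:2]; print("t",round(s["time"],2),"r",np.hypot(*w).round(4),"phi",ph.round(1),"clamp",round(ph-102,1),"psi",psi.round(1),"offs",((psi-ph+180+180)%360-180).round(1),"z",s["tool_pos"][2].round(4),"Ftan",(F@tan).round(2),"Frad",(F@rad).round(2),"w",s["width"].round(3),"q6",s["q"][5].round(2))
                                                                                                                                                                                                                                                                             ^^^^^^^^^^^^^^^^
AttributeError: 'float' object has no attribute 'round'
```

```bash
sed -i 's/s\["width"\].round(3)/round(s["width"],3)/' arc.py; python3 arc.py 64 8
```

```text
t 12.12 r 0.0588 phi 205.3 clamp 103.3 psi 12.0 offs -13.3 z 0.0713 Ftan -0.37 Frad -0.73 w 0.324 q6 0.96
dx 0.0013 dy 0.0083 dz 0.0033 roll -7.2
dx 0.0049 dy 0.0158 dz 0.0033 roll -14.4
dx 0.0094 dy 0.0228 dz 0.0033 roll -21.6
dx 0.0150 dy 0.0291 dz 0.0034 roll -28.8
dx 0.0213 dy 0.0346 dz 0.0034 roll -36.0
dx 0.0284 dy 0.0391 dz 0.0034 roll -43.2
dx 0.0360 dy 0.0426 dz 0.0034 roll -50.4
dx 0.0440 dy 0.0450 dz 0.0034 roll -57.6
```

{"op": "step_arm", "data": {
  "commands": [
    {"fingers":0.35,"dx":0.0013,"dy":0.0083,"dz":0.001,"roll":-7.2},
    {"fingers":0.35,"dx":0.0049,"dy":0.0158,"dz":0.001,"roll":-14.4},
    {"fingers":0.35,"dx":0.0094,"dy":0.0228,"dz":0.001,"roll":-21.6},
    {"fingers":0.35,"dx":0.015,"dy":0.0291,"dz":0.001,"roll":-28.8},
    {"fingers":0.35,"dx":0.0213,"dy":0.0346,"dz":0.001,"roll":-36},
    {"fingers":0.35,"dx":0.0284,"dy":0.0391,"dz":0.001,"roll":-43.2},
    {"fingers":0.35,"dx":0.036,"dy":0.0426,"dz":0.001,"roll":-50.4},
    {"fingers":0.35,"dx":0.044,"dy":0.045,"dz":0.001,"roll":-57.6}
  ],
  "squeeze": 20
}}

```text
time: 13.12
tool_pos: [0.5506, -0.2192, 0.0697]
tcp_rot: [-2.576, -1.798, 0.002]
wrist_force: [-2.3, -0.8, 0.7]
width: 0.323
grip_force: 1.0
```

```bash
python3 arc.py 56 8
```

```text
t 13.12 r 0.06 phi 268.1 clamp 166.1 psi 69.8 offs -18.3 z 0.0697 Ftan -2.28 Frad 0.85 w 0.323 q6 -0.07
dx 0.0027 dy 0.0068 dz 0.0017 roll -6.3
dx 0.0062 dy 0.0132 dz 0.0017 roll -12.6
dx 0.0105 dy 0.0192 dz 0.0017 roll -18.9
dx 0.0155 dy 0.0245 dz 0.0017 roll -25.2
dx 0.0211 dy 0.0293 dz 0.0017 roll -31.5
dx 0.0272 dy 0.0333 dz 0.0017 roll -37.8
dx 0.0338 dy 0.0365 dz 0.0017 roll -44.1
dx 0.0407 dy 0.0389 dz 0.0017 roll -50.4
```

{"op": "step_arm", "data": {
  "commands": [
    {"fingers":0.35,"dx":0.0027,"dy":0.0068,"dz":0.001,"roll":-6.3},
    {"fingers":0.35,"dx":0.0062,"dy":0.0132,"dz":0.001,"roll":-12.6},
    {"fingers":0.35,"dx":0.0105,"dy":0.0192,"dz":0.001,"roll":-18.9},
    {"fingers":0.35,"dx":0.0155,"dy":0.0245,"dz":0.001,"roll":-25.2},
    {"fingers":0.35,"dx":0.0211,"dy":0.0293,"dz":0.001,"roll":-31.5},
    {"fingers":0.35,"dx":0.0272,"dy":0.0333,"dz":0.001,"roll":-37.8},
    {"fingers":0.35,"dx":0.0338,"dy":0.0365,"dz":0.001,"roll":-44.1},
    {"fingers":0.35,"dx":0.0407,"dy":0.0389,"dz":0.001,"roll":-50.4}
  ],
  "squeeze": 20
}}

```text
time: 14.12
tool_pos: [0.6003, -0.1954, 0.0687]
tcp_rot: [-1.565, -2.722, 0.004]
wrist_force: [-4.5, -3.4, 2.3]
width: 0.325
grip_force: 3.2
```

```bash
python3 arc.py 18 6
```

```text
t 14.12 r 0.06 phi 322.9 clamp 220.9 psi 120.2 offs -22.7 z 0.0687 Ftan -5.45 Frad -1.53 w 0.325 q6 -0.88
dx 0.0012 dy 0.0029 dz 0.0007 roll -2.7
dx 0.0027 dy 0.0057 dz 0.0007 roll -5.4
dx 0.0043 dy 0.0084 dz 0.0007 roll -8.1
dx 0.0060 dy 0.0110 dz 0.0007 roll -10.8
dx 0.0078 dy 0.0136 dz 0.0007 roll -13.5
dx 0.0098 dy 0.0160 dz 0.0007 roll -16.2
```

{"op": "step_arm", "data": {
  "commands": [
    {"fingers":0.35,"dx":0.0012,"dy":0.0029,"dz":0,"roll":-2.7},
    {"fingers":0.35,"dx":0.0027,"dy":0.0057,"dz":0,"roll":-5.4},
    {"fingers":0.35,"dx":0.0043,"dy":0.0084,"dz":0,"roll":-8.1},
    {"fingers":0.35,"dx":0.006,"dy":0.011,"dz":0,"roll":-10.8},
    {"fingers":0.35,"dx":0.0078,"dy":0.0136,"dz":0,"roll":-13.5},
    {"fingers":0.35,"dx":0.0098,"dy":0.016,"dz":0,"roll":-16.2}
  ],
  "squeeze": 20
}}

```text
time: 14.88
tool_pos: [0.6091, -0.1792, 0.0687]
tcp_rot: [-1.169, -2.914, 0.005]
wrist_force: [-4.6, -4.3, 1.5]
width: 0.326
grip_force: 3.3
```

```bash
python3 arc.py 18 6
```

```text
t 14.88 r 0.0601 phi 340.6 clamp 238.6 psi 136.3 offs -24.3 z 0.0687 Ftan -5.62 Frad -2.9 w 0.326 q6 -1.13
dx 0.0014 dy 0.0028 dz 0.0007 roll -2.7
dx 0.0029 dy 0.0056 dz 0.0007 roll -5.4
dx 0.0046 dy 0.0082 dz 0.0007 roll -8.1
dx 0.0064 dy 0.0108 dz 0.0007 roll -10.8
dx 0.0083 dy 0.0133 dz 0.0007 roll -13.5
dx 0.0104 dy 0.0157 dz 0.0007 roll -16.2
```

{"op": "step_arm", "data": {
  "commands": [
    {"fingers":0.35,"dx":0.0014,"dy":0.0028,"dz":0,"roll":-2.7},
    {"fingers":0.35,"dx":0.0029,"dy":0.0056,"dz":0,"roll":-5.4},
    {"fingers":0.35,"dx":0.0046,"dy":0.0082,"dz":0,"roll":-8.1},
    {"fingers":0.35,"dx":0.0064,"dy":0.0108,"dz":0,"roll":-10.8},
    {"fingers":0.35,"dx":0.0083,"dy":0.0133,"dz":0,"roll":-13.5},
    {"fingers":0.35,"dx":0.0104,"dy":0.0157,"dz":0,"roll":-16.2}
  ],
  "squeeze": 20
}}

```text
time: 15.62
tool_pos: [0.6127, -0.1609, 0.0687]
tcp_rot: [-0.747, -3.05, 0.005]
wrist_force: [-4.8, -4.1, 1.8]
width: 0.324
grip_force: 3.3
```

```bash
python3 arc.py 9 4
```

```text
t 15.62 r 0.0602 phi 358.3 clamp 256.3 psi 152.5 offs -25.9 z 0.0687 Ftan -4.27 Frad -4.68 w 0.324 q6 -1.38
dx 0.0013 dy 0.0020 dz 0.0007 roll -2.0
dx 0.0024 dy 0.0041 dz 0.0007 roll -4.0
dx 0.0036 dy 0.0061 dz 0.0007 roll -6.1
dx 0.0049 dy 0.0080 dz 0.0007 roll -8.1
```

{"op": "step_arm", "data": {
  "commands": [
    {"fingers":0.35,"dx":0.0013,"dy":0.002,"dz":0,"roll":-2},
    {"fingers":0.35,"dx":0.0024,"dy":0.0041,"dz":0,"roll":-4},
    {"fingers":0.35,"dx":0.0036,"dy":0.0061,"dz":0,"roll":-6},
    {"fingers":0.35,"dx":0.0049,"dy":0.008,"dz":0,"roll":-8}
  ],
  "squeeze": 20
}}

```text
time: 16.12
tool_pos: [0.6123, -0.1514, 0.0688]
tcp_rot: [-0.533, -3.095, 0.004]
wrist_force: [-3.0, -4.4, 1.5]
width: 0.327
grip_force: 2.7
```

```bash
python3 arc.py 9 4
```

```text
t 16.12 r 0.0603 phi 7.5 clamp -94.5 psi 160.5 offs -27.0 z 0.0688 Ftan -3.97 Frad -3.55 w 0.327 q6 -1.51
dx 0.0014 dy 0.0019 dz 0.0008 roll -2.0
dx 0.0026 dy 0.0040 dz 0.0008 roll -4.0
dx 0.0039 dy 0.0059 dz 0.0008 roll -6.1
dx 0.0052 dy 0.0079 dz 0.0008 roll -8.1
```

{"op": "step_arm", "data": {
  "commands": [
    {"fingers":0.35,"dx":0.0014,"dy":0.0019,"dz":0,"roll":-2},
    {"fingers":0.35,"dx":0.0026,"dy":0.004,"dz":0,"roll":-4},
    {"fingers":0.35,"dx":0.0039,"dy":0.0059,"dz":0,"roll":-6},
    {"fingers":0.35,"dx":0.0052,"dy":0.0079,"dz":0,"roll":-8}
  ],
  "squeeze": 20
}}

```text
time: 16.62
tool_pos: [0.6105, -0.1433, 0.0689]
tcp_rot: [-0.315, -3.126, 0.007]
wrist_force: [-3.9, -10.1, -1.2]
width: 0.326
grip_force: 5.5
```

```bash
python3 arc.py 8 4
```

```text
t 16.62 r 0.0601 phi 15.3 clamp -86.7 psi 168.5 offs -26.8 z 0.0689 Ftan -8.75 Frad -6.41 w 0.326 q6 -1.64
dx 0.0011 dy 0.0018 dz 0.0009 roll -1.8
dx 0.0021 dy 0.0036 dz 0.0008 roll -3.6
dx 0.0032 dy 0.0054 dz 0.0008 roll -5.4
dx 0.0044 dy 0.0071 dz 0.0008 roll -7.2
```

{"op": "step_arm", "data": {
  "commands": [
    {"fingers":0.35,"dx":-0.0012,"dy":-0.002,"dz":0,"roll":0},
    {"fingers":0.3,"dx":-0.002,"dy":-0.0045,"dz":0,"roll":0},
    {"fingers":0.3,"dx":-0.002,"dy":-0.0045,"dz":0,"roll":0}
  ],
  "squeeze": 20
}}

```text
time: 17.0
tool_pos: [0.6127, -0.1456, 0.0688]
tcp_rot: [0.319, 3.124, 0.0]
wrist_force: [-0.3, 0.1, 1.0]
width: 0.35
grip_force: 0.0
```

```bash
python3 arc.py 8 4
python3 - <<'E'
from meas import *
xa=np.array([np.cos(np.radians(102)),np.sin(np.radians(102))]); ya=np.array([-xa[1],xa[0]]); A=np.array([.5525,-.1592])
for n in ("wrist","side","scene"):
    p,d,c=grab(n); P=cloud(c,d).reshape(-1,3); Q=P[:,:2]-A; a,b=Q@xa,Q@ya
    def pc(nm,m): print(n,nm,m.sum(),np.percentile(a[m]*1000,[5,50,95]).round(1),np.percentile(b[m]*1000,[5,50,95]).round(1)) if m.sum()>5 else 0
    z=P[:,2]
    pc("knob",(abs(a)<.08)&(b<-.02)&(b>-.085)&(z>.097)&(z<.106)); pc("blocktop",(abs(a-.106)<.02)&(abs(b)<.03)&(z>.077)&(z<.086)); pc("padtop",(a>.118)&(a<.138)&(abs(b)<.021)&(z>.043)&(z<.049)); pc("fence",(a>.138)&(a<.165)&(abs(b)<.03)&(z>.045)&(z<.053))
    cv2.imwrite(f"pics/{n}8.png",p)
a=cv2.imread("pics/scene8.png")[170:270,300:450];b=cv2.imread("pics/side8.png")[140:240,250:400]
cv2.imwrite("pics/both8.png",cv2.resize(np.hstack([a,b]),(795,265),interpolation=cv2.INTER_CUBIC))
E
```

```text
t 17.0 r 0.0617 phi 12.7 clamp -89.3 psi 168.4 offs -24.4 z 0.0688 Ftan 0.17 Frad -0.23 w 0.35 q6 -1.64
dx 0.0024 dy 0.0012 dz 0.0008 roll -1.8
dx 0.0034 dy 0.0031 dz 0.0008 roll -3.6
dx 0.0044 dy 0.0049 dz 0.0008 roll -5.4
dx 0.0055 dy 0.0067 dz 0.0008 roll -7.2
wrist knob 2045 [-17.3  -0.8  25. ] [-66.1 -56.7 -44.2]
wrist blocktop 4248 [ 99.8 107.4 116.7] [-11.8   1.1  13. ]
wrist fence 3203 [141.3 147.9 156.6] [-27.4  -8.9   8.8]
side knob 35 [-13.5  22.9  29.4] [-78.9 -62.3 -47.4]
side blocktop 54 [101.5 111.5 118.9] [-14.   -2.3  10.2]
side padtop 64 [121.2 125.3 134.1] [-18.3   0.6  18.3]
side fence 87 [144.1 151.1 158. ] [-27.6   0.2  27.5]
scene knob 90 [-24.1   0.5  27.1] [-74.2 -57.7 -43. ]
scene blocktop 72 [101.6 109.3 118. ] [-10.4   2.5  14.4]
scene padtop 20 [124.3 129.5 132.7] [-5.1 11.1 20.4]
scene fence 95 [142.5 150.8 157.4] [-23.5   3.9  27.4]
```

View pics/both8.png

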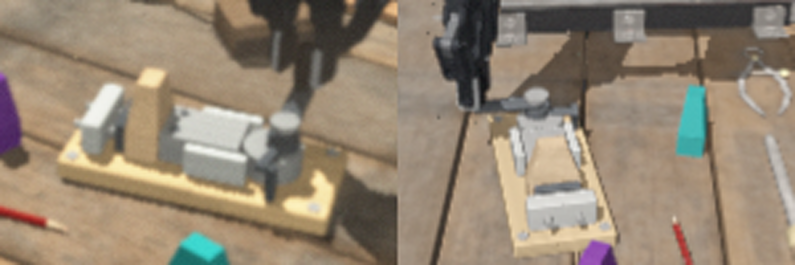

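The views show the block clamped upright between the jaw and pad, with the knob on the far (-y) side in the gripper. After backing off, the force is zero and the crank stays put. I'll lift clear and check the lug against the pin.

{"op": "step_arm", "data": {
  "commands": [
    {"fingers":0.2,"dx":0,"dy":0,"dz":0,"roll":0},
    {"fingers":0.2,"dx":0,"dy":0,"dz":-0.02,"roll":0},
    {"fingers":0.2,"dx":0,"dy":0,"dz":-0.045,"roll":0},
    {"fingers":0.2,"dx":0,"dy":0,"dz":-0.07,"roll":0},
    {"fingers":0.2,"dx":0,"dy":0,"dz":-0.09,"roll":0},
    {"fingers":0.2,"dx":0,"dy":0,"dz":-0.09,"roll":0}
  ],
  "squeeze": 20
}}

```text
time: 17.9
tool_pos: [0.6139, -0.146, 0.1616]
tcp_rot: [0.318, 3.12, -0.001]
wrist_force: [0.0, 0.1, -0.1]
width: 0.4
grip_force: 0.0
```

```bash
python3 arc.py 8 1
python3 - <<'E'
from meas import *
xa=np.array([np.cos(np.radians(102)),np.sin(np.radians(102))]); ya=np.array([-xa[1],xa[0]]); A=np.array([.5525,-.1592])
p,d,c=grab("wrist"); Pf=cloud(c,d); P=Pf.reshape(-1,3); Q=P[:,:2]-A; a,b=Q@xa,Q@ya; z=P[:,2]
def pc(nm,m): print(nm,m.sum(),np.percentile(a[m]*1000,[3,50,97]).round(1),np.percentile(b[m]*1000,[3,50,97]).round(1)) if m.sum()>5 else print(nm,0)
pc("knob",(abs(a)<.08)&(b<-.02)&(b>-.085)&(z>.097)&(z<.106)); pc("blocktop",(abs(a-.106)<.02)&(abs(b)<.03)&(z>.077)&(z<.086)); pc("padtop",(a>.118)&(a<.138)&(abs(b)<.021)&(z>.043)&(z<.049)); pc("fence",(a>.138)&(a<.165)&(abs(b)<.03)&(z>.045)&(z<.053)); pc("axle",(abs(a)<.02)&(abs(b)<.02)&(z>.064)&(z<.07)); pc("pin",(abs(a)<.02)&(abs(b-.039)<.01)&(z>.044)&(z<.054))
# rectified top view in clamp axes at z=0.045, x right, y up
g=np.mgrid[-60:61:.25,-40:120:.25]/1000; T=c["world_to_cam"]; K=c["intrinsics"]
W=np.stack([A[0]+g[1]*xa[0]-g[0]*ya[0]*1, A[1]+g[1]*xa[1]-g[0]*ya[1],np.full(g[0].shape,.045)],-1)
q=W@T[:3,:3].T+T[:3,3]; x,y=q[...,0]/-q[...,2],q[...,1]/q[...,2]; s=1+c["k1"]*(x*x+y*y)
I=cv2.remap(p,(K[0,0]*x*s+K[0,2]).astype(np.float32),(K[1,1]*y*s+K[1,2]).astype(np.float32),cv2.INTER_CUBIC); cv2.imwrite("pics/cam9.png",I); print(I.shape)
E
```

```text
t 17.9 r 0.0628 phi 12.1 clamp -89.9 psi 168.4 offs -23.8 z 0.1616 Ftan 0.09 Frad 0.07 w 0.4 q6 -1.64
dx 0.0070 dy 0.0063 dz 0.0935 roll -7.2
knob 454 [-8.6 -1.1  5.5] [-65.2 -57.4 -51.3]
blocktop 1465 [ 99.7 108.  117.3] [-12.9   0.6  13.5]
padtop 122 [126.  131.  132.5] [-19.7  13.4  20.8]
fence 2172 [140.8 148.3 157.2] [-27.7   1.2  28.1]
axle 896 [-10.1   0.3  10.4] [-8.9  1.3 11.4]
pin 355 [-3.1  5.5 12.1] [29.5 37.2 42.5]
(484, 640, 3)
```

View pics/cam9.png

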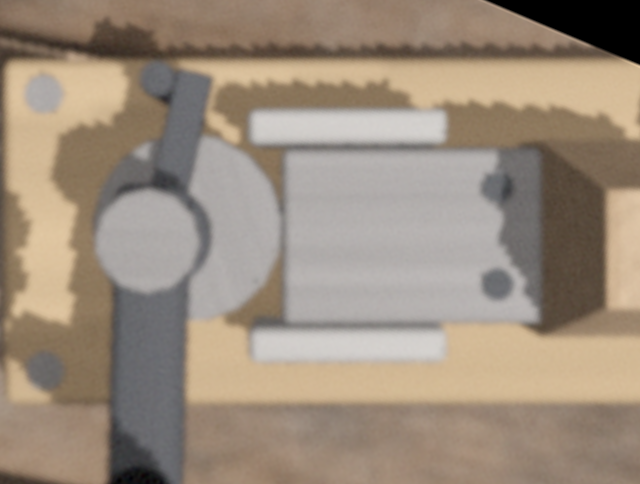

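The rectified top view shows the cam lug at (190,110) hard against the stop pin at (160,80). The disc centre, near (190,227), lies on the +y side, which is past the high point. The block is held between jaw and pad, and the gripper is clear.

```bash
python3 -c "
from workcell import finish_job
print(finish_job())"
```

```text
the job is handed in; nothing more can be done
None
```

The block is clamped upright between jaw and pad, the crank is over the high point and resting against its stop, and the job is handed in with the gripper clear; the knob force briefly reached about 9–11 N on meeting the stop before I backed off.

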